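# Crack the filler plug loose with the long arm of the hex key

## Robot

A 7-joint arm with a two-finger parallel gripper is mounted at the origin on a cart in front of the work surface, level with it; the furniture and walls round the work are solid. World frame = base frame: x ahead of the robot, y to its left, z up, the work surface at z = 0. Lengths are in m, angles in rad, forces in N, time in s.
With the tool pointing down it reaches from about 0.35 to 0.9 m from the base axis. Payload 8.1 kg.
Tool frame: the origin (TCP) lies on the centre line of the jaws, within the pads' length; the fingertips stand ahead of it and the grasp point (between the pads) lies 3 mm ahead of it (robot.tips_ahead is the z of the fingertips in the tool frame, in m); z points along the fingers, y is the direction in which the jaws open and shut (so a half turn about z gives the same grasp; the last joint's range is limited). The gripper opens to 85 mm and grips with 20 to 120 N. Pads are 22 mm wide; open, the fingers measure 114 mm over their backs; the gripper's body (76 mm by 85 mm) begins 54 mm behind the grasp point. The pads swing forward as they close: fully open they stand 13 mm farther back than shut.
Start: joints at [1.057, 0.434, 0.025, 1.573, -0.012, 1.134, -0.075], TCP at [0.25, -0.573, 0.253] pointing down, gripper open.
Joint ranges: [-2.62, 2.62], [-0.44, 2.09], [-1.27, 1.32], [0.08, 2.57], [-1.32, 4.46], [0.12, 2], [-2.74, 2.74]. Speed limits (rad/s): [2.22, 2.22, 3.01, 3.01, 3.14, 3.14, 3.14].

## Interface

Orientations are given as a unit quaternion [x, y, z, w].
In Python, from rig import robot gives the robot as it stands.
- The arm moves only by the shell command python3 -m creep 'ROWS' [OPENING] [FORCE]. ROWS is JSON, a list of rows, each a list of 4 numbers: the shift along the tool's x, y, z in mm, then the turn about the tool's z in rad. A call has 1 to 5 rows; each row is the pose to reach, as a shift and turn from the pose measured when the call began, along the tool's axes at that moment; what a row does not reach only later rows make up. A row lasts 1/8 s, in which the tool goes at most 62.5 mm and 10.7 degrees, less where a joint would pass 70% of its speed; a pose out of reach is approached as far as the arm can. A call with a gripper value outside its range is refused whole. OPENING is the finger opening in mm, from 0 to 85.4, set as the call begins (- or left out, the last holds). The fingers move at their own pace and stop on an object; FORCE is the grip in N (left out, the last holds). Time passes only in rows, so rows that repeat a pose let the fingers close. It gives the time, the measured TCP pose, the force and the opening at its end, in the units of the state.
- robot.get_obs(): the state, without advancing time (a new reading comes with each control period).
- robot.camera(name): name is "scene" or "side" or "wrist"; returns a dict with "img" (384x512x3 uint8, blue, green, red), "range_z" (384x512 float32, m along the optical axis (not along the pixel's ray), 0 where there is no reading), "mtx" (3x3 intrinsics, pixels), "dist_coeffs" ([k1, k2, p1, p2, k3] as OpenCV has them; the pictures are not rectified), "eye" and "attitude" of the camera in the world. Camera axes: x right, y up, looking along -z (the intrinsics and any distortion apply to the point x, -y, -z); pixel columns grow to the right and rows downward; lengths in m; the calibration is good to about 2 mm. A picture is of the moment at which its call begins.
- robot.close_job(): hands the job in, once; it reports no verdict.
The state is a dict: "time": time; "joint_pos": joint angles; "joint_velocities": joint speeds; "effort": joint torques, N m; "tcp_pos": TCP position; "tcp_rot": TCP orientation; "wrist_force": force on the tool from outside, world axes, zero at the start; "torque": the same for the moment, N m; "width": finger opening in m.
Only numpy, scipy, OpenCV 4.12 (cv2) and the standard library are available. Lean on these libraries where they do the work, as an engineer would, in place of code of your own. Each camera call takes 0.05 s, during which the arm holds its last target. There are 200 camera calls.

## Task

The big hex key was left in the gear housing's filler plug by its long arm, which gives no leverage on the stiff plug. Pull it out, swing it round so that its short arm goes well into the plug's socket with the long arm sticking out level to the left, and press the long arm down until the plug itself has turned loose by about 30 degrees (the key has a little play first). Then let go and leave the key hanging in the plug by its short arm.

Things in the scene. Friction and masses are not known exactly. Their poses are not given: they have to be found in the camera images.
- hex_key: Big loose L-shaped hex key, 0.2-0.45 kg, 17 mm across flats. Origin: where the arms' axes meet at the bend. Long arm 154 mm along its x, short arm 56 mm along its -y, both from the origin; z up, flats upright on both sides of each arm to grip across. It starts level, long arm 18-26 mm deep in the socket, short arm pointing right, bend on a flat rest. (The smaller key, 112 mm, does not fit.)
- short_end (a point): Centre of the end face of the hex key's short arm, 56 mm from the key's origin along the key's -y axis.
- socket (a point): Centre of the mouth of the filler plug's socket, 130 mm above the table, facing the robot. x points level into the socket, y left, z up; fixed, does not turn with the plug. The first 10 mm are a countersink, 34 mm across, narrowing to a hexagon, 19 mm across flats, that ends 30 mm deep; corners at top and bottom, so either arm goes in when the key lies level. Play 4-10 degrees before it bites.
- plug (a joint): Turn of the plug about the socket's axis, rad: 0 at the start and its lower stop, upper stop 1.6, growing anticlockwise as seen from the robot (a key arm that sticks out to the left goes down). Stiff: about 0.8 N m, some 10 N at 85 mm out on the long arm; stays where it is left.
- gear_housing: Aluminium gear housing fixed to the table; origin on the table, same axes as the socket, whose mouth is 47 mm in front of it. Block 124 mm wide, 184 mm high (a breather cap to 198), front face 35 mm behind the mouth; a round boss, 68 mm across, surrounds the plug to 7 mm behind the mouth. A tool rest, 120 mm high, 34x74 mm on top, stands 116-150 mm in front of the mouth under the key's bend.

How it is judged:
On the way, in this order (a step that is already met when the one before it is completed fails the run):
1. the key's short arm is seated in the plug's socket with the long arm about level to the left, and the plug has not been turned yet (x of short_end in the frame of socket above 0.017 m and distance between short_end and socket below 0.04 m and angle between the y axis of hex_key and the x axis of socket, either way round below 0.25 rad and value of joint plug below 0.2 rad and angle between hex_key's own z axis and vertical below 0.35 rad), for 0.2 s.
2. the plug has been turned 20 degrees or more with the key's short arm in its socket (value of joint plug above 0.349 rad and x of short_end in the frame of socket above 0.014 m and distance between short_end and socket below 0.04 m), for 0.1 s.
At the end, for the whole second after the job is handed in: The plug has been loosened by 20 degrees or more (joint above 0.349 rad), and the released key rests in the plug's socket by its short arm, at least 14 mm deep from the mouth, within 17 degrees of the socket's axis (all of step 2 and angle between the y axis of hex_key and the x axis of socket, either way round below 0.3 rad and linear speed of hex_key below 0.03 m/s); the robot touches nothing.
It also fails if it takes over 48 s, if anything falls off the work surface, if the arm or the gripper's body presses on something with over 40 N, if the wrist force passes 120 N, or if a joint passes its speed limit or range.

## Working session

There is one attempt and no reset: what is moved stays moved. The work goes in short steps, Python scripts to look and compute and a shell command to move; the robot and the scene stay as the last step left them, time stands still between calls to the robot, and variables do not carry over. Pictures are saved under pics/ and viewed, about 8 in all and at most 12, crops included, and the job is handed in when it is done.

```bash
ls; mkdir -p pics
cat > h.py <<'E'
import numpy as np, cv2
from rig import robot
from scipy.spatial.transform import Rotation as R
def snap(n,f=None):
    c=robot.camera(n)
    if f: cv2.imwrite('pics/'+f,c['img'])
    return c
def att(c):
    a=np.array(c['attitude'],float)
    return a if a.shape==(3,3) else R.from_quat(a).as_matrix()
def ray(c,u,v):
    p=cv2.undistortPoints(np.array([[[u,v]]],float),np.array(c['mtx']),np.array(c['dist_coeffs']))[0,0]
    return np.array(c['eye']),att(c)@np.array([p[0],-p[1],-1.0])
def onz(c,u,v,z):
    e,d=ray(c,u,v); return e+d*(z-e[2])/d[2]
def dep(c,u,v):
    e,d=ray(c,u,v); return e+d*float(c['range_z'][int(round(v)),int(round(u))])
def obs():
    o=robot.get_obs()
    print('t',round(o['time'],2),'tcp',np.round(o['tcp_pos'],4),'w',round(o['width'],4),'F',np.round(o['wrist_force'],1)); print(np.round(R.from_quat(o['tcp_rot']).as_matrix(),3)); print('q',np.round(o['joint_pos'],3)); return o
E
python3 - <<'E'
from h import *
obs(); print(robot.tips_ahead)
a=snap('scene','a.png');b=snap('side','b.png')
for c in(a,b): print(c['eye'],c['attitude'],c['mtx'],c['dist_coeffs'])
cv2.imwrite('pics/ab.png',cv2.resize(np.hstack([a['img'],b['img']]),(800,300)))
np.savez('ab.npz',a=a,b=b)
E
```

```text
pics
t 0.0 tcp [ 0.2494 -0.5726  0.2525] w 0.0854 F [-0.7  0.4 -0.4]
[[ 0.917  0.399 -0.001]
 [ 0.399 -0.917  0.001]
 [-0.    -0.002 -1.   ]]
q [ 1.057  0.435  0.025  1.574 -0.012  1.134 -0.075]
0.022
[-0.02452282  0.2516608   0.68591899] [-0.20960109  0.34102368  0.77067115 -0.49581874] [[392.12383183   0.         260.23003736]
 [  0.         392.12383183 192.11827716]
 [  0.           0.           1.        ]] [-0.01892981  0.          0.          0.          0.        ]
[ 0.53895753 -0.6704175   0.63314159] [0.42467859 0.00849595 0.02490145 0.90496179] [[462.13823551   0.         252.09630349]
 [  0.         462.13823551 197.26108766]
 [  0.           0.           1.        ]] [-0.17048454  0.          0.          0.          0.        ]
```

View pics/a.png

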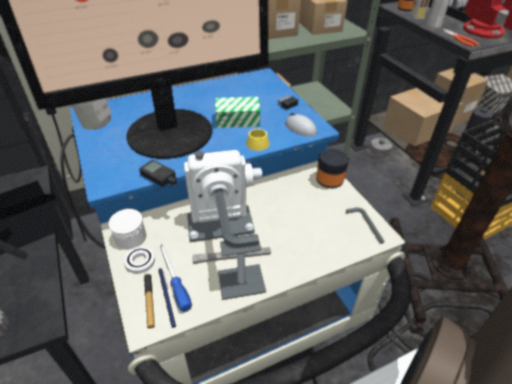

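View pics/b.png

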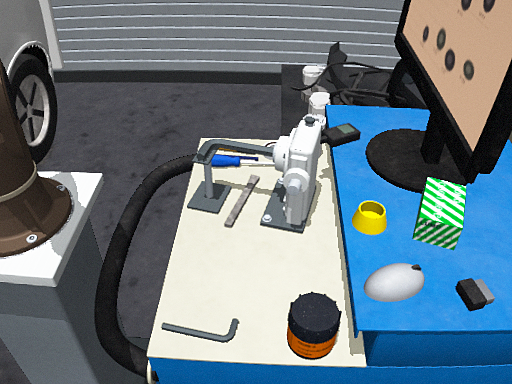

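The scene view shows the key running from the plug (~222,190) to its bend (~228,240), with the short arm to the right (~256,238). The side view has the bend at ~(208,152) and the plug at ~(278,152). I'll zoom in on both.

Run:
```python
from h import *
z=np.load('ab.npz',allow_pickle=True);a=z['a'].item();b=z['b'].item()
A=cv2.resize(a['img'][140:300,175:285],None,fx=3.6,fy=3.6,interpolation=cv2.INTER_CUBIC)
B=cv2.resize(b['img'][105:235,185:345],None,fx=2.5,fy=2.5,interpolation=cv2.INTER_CUBIC)
C=np.zeros((576,800,3),np.uint8);C[:A.shape[0],:A.shape[1]]=A;C[:B.shape[0],400:400+B.shape[1]]=B
cv2.imwrite('pics/crop.png',C)
```

```text
(no output)
```

View pics/crop.png

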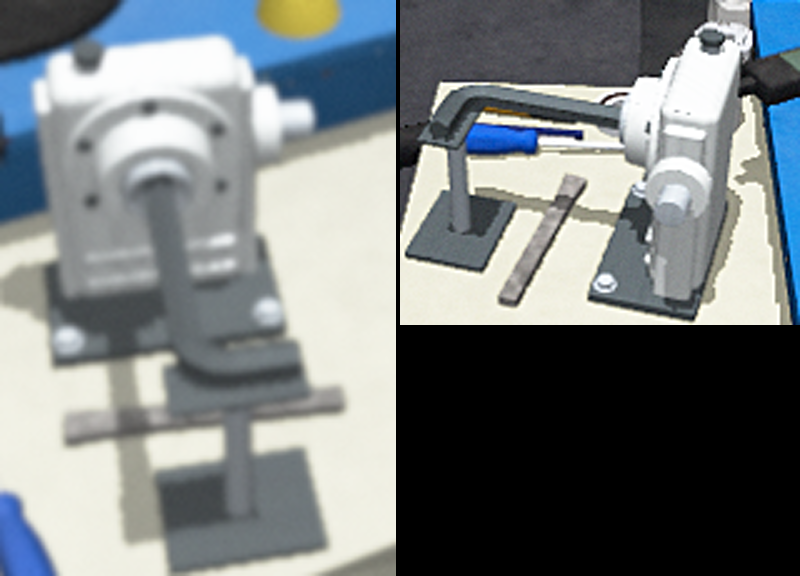

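The crops show the bend at scene px ~(228,243), the short arm end at ~(258,239) and the plug mouth at ~(219,191). The key is level on the rest. Next I'll measure it with colour and depth from both views.

```bash
cat > m.py <<'E'
from h import *
def cloud(c):
    v,u=np.mgrid[0:384,0:512]; p=cv2.undistortPoints(np.stack([u,v],-1).reshape(-1,1,2).astype(float),np.array(c['mtx']),np.array(c['dist_coeffs'])).reshape(384,512,2)
    d=np.dstack([p[...,0],-p[...,1],-np.ones((384,512))])@att(c).T
    return np.array(c['eye'])+d*c['range_z'][...,None]
E
python3 - <<'E'
from m import *
z=np.load('ab.npz',allow_pickle=True);a=z['a'].item();b=z['b'].item()
for n,c,(u0,u1,v0,v1) in(('a',a,(185,275,145,265)),('b',b,(195,325,110,230))):
    P=cloud(c);m=np.zeros((384,512),bool);m[v0:v1,u0:u1]=1;m&=c['range_z']>0
    g=c['img'].max(2).astype(int)
    k=m&(g<130)&(P[...,2]>.126)&(P[...,2]<.15)
    q=P[k];print(n,len(q),q.min(0).round(3),q.max(0).round(3))
    # top ridge heights and centreline along main direction
    w=m&(g>150)&(P[...,2]>.03)&(P[...,2]<.2); q2=P[w]; print(' white',q2.min(0).round(3),q2.max(0).round(3))
    np.savez('c'+n,key=q,white=q2)
    if n=='a':
        for v in range(185,246,5): 
            uu=np.where(k[v])[0]
            if len(uu): print(v,uu.min(),uu.max(),P[v,uu.min()].round(4),P[v,(uu.min()+uu.max())//2].round(4),P[v,uu.max()].round(4))
    else:
        for u in range(200,285,6):
            vv=np.where(k[:,u])[0]
            if len(vv): print(u,vv.min(),vv.max(),P[vv.min(),u].round(4),P[vv.max(),u].round(4))
E
```

```text
a 749 [0.394 0.028 0.126] [0.603 0.124 0.15 ]
 white [ 0.385 -0.125  0.03 ] [0.755 0.124 0.198]
190 214 225 [0.5466 0.0819 0.1442] [0.5487 0.0706 0.1383] [0.5453 0.0588 0.1368]
195 211 223 [0.5481 0.0888 0.1315] [0.5388 0.0788 0.1358] [0.5352 0.0672 0.1344]
200 216 224 [0.5306 0.0843 0.1309] [0.5205 0.079  0.1378] [0.5196 0.0709 0.1354]
205 217 225 [0.5125 0.0886 0.1348] [0.5057 0.0824 0.1384] [0.507  0.0737 0.1337]
210 218 226 [0.4993 0.0914 0.1339] [0.4917 0.0856 0.1386] [0.4932 0.0769 0.1336]
215 219 226 [0.4863 0.0942 0.1334] [0.4806 0.0899 0.1369] [0.4788 0.0824 0.1354]
220 220 228 [0.473  0.0971 0.1333] [0.4647 0.0918 0.1391] [0.4654 0.0836 0.1349]
225 221 229 [0.4596 0.1001 0.1339] [0.4527 0.0944 0.1382] [0.4534 0.0863 0.1339]
230 222 230 [0.4456 0.1033 0.1355] [0.4401 0.0973 0.1384] [0.4403 0.0894 0.1345]
235 222 255 [0.4412 0.1054 0.127 ] [0.5283 0.0401 0.0046] [0.4081 0.0526 0.1369]
240 224 257 [0.4285 0.1063 0.1267] [0.4082 0.0825 0.1371] [0.3981 0.0531 0.1338]
245 231 250 [0.412  0.099  0.1269] [0.404  0.0845 0.1286] [0.3971 0.0676 0.1278]
b 567 [0.398 0.008 0.126] [0.649 0.17  0.149]
 white [ 0.398 -0.042  0.03 ] [0.634 0.201 0.199]
200 148 158 [0.4024 0.0679 0.1376] [0.4046 0.0482 0.1279]
206 141 156 [0.4109 0.0923 0.1383] [0.4153 0.0549 0.1283]
212 139 148 [0.4222 0.0981 0.1396] [0.4233 0.0844 0.1274]
218 143 147 [0.435  0.0888 0.1367] [0.4351 0.0858 0.1292]
224 144 148 [0.447  0.087  0.1359] [0.4469 0.0859 0.1273]
230 145 149 [0.4591 0.0845 0.1357] [0.459  0.0832 0.1272]
236 146 150 [0.4711 0.0807 0.1363] [0.4711 0.0794 0.1278]
242 147 151 [0.4829 0.0794 0.1353] [0.483  0.0775 0.1272]
248 148 152 [0.4949 0.0746 0.1366] [0.4949 0.0742 0.1276]
254 149 153 [0.5066 0.0727 0.1361] [0.5067 0.0724 0.1269]
260 146 153 [0.5179 0.0786 0.1396] [0.5184 0.0715 0.1281]
266 151 154 [0.5299 0.0674 0.136 ] [0.5301 0.0695 0.1276]
272 148 156 [0.5412 0.0731 0.1395] [0.5418 0.0643 0.127 ]
```

Run:
```python
from m import *
z=np.load('ab.npz',allow_pickle=True);a=z['a'].item();b=z['b'].item()
K=np.load('ca.npz')['key'];W=np.load('ca.npz')['white'];KB=np.load('cb.npz')['key'];WB=np.load('cb.npz')['white']
def line(q,n):
    q=q[:,:2]
    vx,vy,x,y=cv2.fitLine(q.astype(np.float32),cv2.DIST_HUBER,0,.001,.001).ravel(); print(n,len(q),'yaw',np.degrees(np.arctan(vy/vx)).round(2),'c',np.round([x,y],4)); return np.array([x,y]),np.arctan(vy/vx)
s=K[(K[:,0]>.45)&(K[:,0]<.525)&(K[:,1]>.06)&(K[:,1]<.11)];r=s[s[:,2]>.1365]
c,y=line(r,'ridge scene');print('ridge z',np.percentile(r[:,2],[50,90]))
s=KB[(KB[:,0]>.44)&(KB[:,0]<.525)&(KB[:,1]>.06)&(KB[:,1]<.1)&(KB[:,2]<.134)];line(s,'right flat side')
y=np.radians(-13);ex=np.array([np.cos(y),np.sin(y)]);ey=np.array([-ex[1],ex[0]])
for n,k in(('a',K),('b',KB)):
    k=k[(k[:,2]>.13)&(k[:,0]<.45)];S=k[:,:2]@ex;L=k[:,:2]@ey
    print(n,'front edge s min',np.percentile(S,[1,3,10]).round(4),'l',np.percentile(L,[1,3,50,98]).round(4))
# housing planes in rough key frame
for n,w in(('a',W),('b',WB)):
    S=w[:,:2]@ex;L=w[:,:2]@ey
    for lo,hi in((.03,.09),(.165,.182)):
        q=(w[:,2]>lo)&(w[:,2]<hi);h,e=np.histogram(S[q],np.arange(.45,.66,.004)); print(n,lo,[(round(e[i],3),int(h[i])) for i in range(len(h)) if h[i]>8])
    q=(w[:,2]>.1)&(w[:,2]<.165);h,e=np.histogram(S[q],np.arange(.45,.66,.004)); print(n,'boss',[(round(e[i],3),int(h[i])) for i in range(len(h)) if h[i]>8])
```

```text
ridge scene 111 yaw -14.22 c [0.4837 0.0869]
ridge z [0.13795722 0.13935459]
right flat side 141 yaw -13.72 c [0.4824 0.0786]
a front edge s min [0.3723 0.3727 0.3742] l [0.1419 0.1437 0.182  0.2005]
b front edge s min [0.3759 0.3772 0.3798] l [0.1359 0.1364 0.1638 0.1909]
a 0.03 [(np.float64(0.542), 53), (np.float64(0.546), 230), (np.float64(0.55), 114), (np.float64(0.554), 25), (np.float64(0.558), 16)]
a 0.165 [(np.float64(0.538), 15), (np.float64(0.542), 152), (np.float64(0.546), 88), (np.float64(0.55), 157), (np.float64(0.554), 62), (np.float64(0.558), 37), (np.float64(0.562), 18), (np.float64(0.566), 20), (np.float64(0.57), 13), (np.float64(0.574), 18), (np.float64(0.578), 15), (np.float64(0.582), 12), (np.float64(0.586), 14)]
a boss [(np.float64(0.514), 27), (np.float64(0.518), 134), (np.float64(0.522), 150), (np.float64(0.526), 55), (np.float64(0.53), 38), (np.float64(0.534), 50), (np.float64(0.538), 49), (np.float64(0.542), 234), (np.float64(0.546), 60), (np.float64(0.55), 80), (np.float64(0.554), 58), (np.float64(0.558), 37), (np.float64(0.562), 40), (np.float64(0.566), 19),
[... 515 characters left out ...]
np.float64(0.566), 23), (np.float64(0.57), 26), (np.float64(0.574), 25), (np.float64(0.578), 27), (np.float64(0.582), 29), (np.float64(0.586), 20), (np.float64(0.59), 44), (np.float64(0.594), 29)]
b boss [(np.float64(0.518), 33), (np.float64(0.522), 29), (np.float64(0.526), 50), (np.float64(0.53), 52), (np.float64(0.534), 54), (np.float64(0.538), 46), (np.float64(0.542), 19), (np.float64(0.546), 45), (np.float64(0.55), 43), (np.float64(0.554), 42), (np.float64(0.558), 47), (np.float64(0.562), 61), (np.float64(0.566), 72), (np.float64(0.57), 79), (np.float64(0.574), 77), (np.float64(0.578), 74), (np.float64(0.582), 75), (np.float64(0.586), 72), (np.float64(0.59), 85), (np.float64(0.594), 20)]
```

```bash
python3 - <<'E'
from m import *
W=np.load('ca.npz')['white'];WB=np.load('cb.npz')['white']
y=np.radians(-13.8);ex=np.array([np.cos(y),np.sin(y)]);ey=np.array([-ex[1],ex[0]])
def fit(w,lo,hi,s0,tol,n):
    S=w[:,:2]@ex;L=w[:,:2]@ey;q=(w[:,2]>lo)&(w[:,2]<hi)&(abs(S-s0)<tol);S,L=S[q],L[q]
    p=np.polyfit(L,S,1)
    for _ in range(6):
        r=S-np.polyval(p,L);k=abs(r)<.0025;p=np.polyfit(L[k],S[k],1)
    print(n,k.sum(),'dyaw deg',np.degrees(np.arctan(-p[0])).round(2),'S mean',S[k].mean().round(4),'L range',L[k].min().round(4),L[k].max().round(4))
fit(W,.03,.09,.546,.008,'low face');fit(W,.09,.165,.519,.006,'boss face');fit(W,.165,.182,.546,.008,'up')
S=W[:,:2]@ex;L=W[:,:2]@ey
q=(abs(S-.519)<.006)&(W[:,2]>.1)&(W[:,2]<.17);print('boss L',np.percentile(L[q],[1,50,99]).round(4),'z',np.percentile(W[q][:,2],[1,99]).round(4))
# circle fit to the boss rim in face plane: outermost hull
pts=np.c_[L[q],W[q][:,2]].astype(np.float32)*1000;print(cv2.minEnclosingCircle(pts))
for lo in(.1,.12,.14,.16,):
    q=(abs(S-.519)<.008)&(abs(W[:,2]-lo)<.006)
    if q.any():print(lo,np.percentile(L[q],[2,98]).round(4))
print('key axis L at ridge',np.array([.4837,.0869])@ey,'right flat L',np.array([.4824,.0786])@ey)
E
python3 - <<'E'
import sys;sys.path.insert(0,'.')
from h import *
snap('wrist','/w0.png')
E
```

```text
low face 304 dyaw deg 0.63 S mean 0.5466 L range 0.1499 0.2482
boss face 249 dyaw deg 0.61 S mean 0.5193 L range 0.1675 0.2324
up 188 dyaw deg 0.55 S mean 0.548 L range 0.1475 0.2529
boss L [0.1694 0.2017 0.2319] z [0.1126 0.1641]
((200.53338623046875, 132.09642028808594), 33.84919357299805)
0.12 [0.1724 0.2315]
0.14 [0.1674 0.2335]
0.16 [0.18   0.2227]
key axis L at ridge 0.19977020235490694 right flat L 0.19139969433680482
```

Measured:
- Socket mouth at about (0.545, 0.072, 0.130), facing yaw −13.2°. The boss radius comes out at 33.8 mm against 34 given.
- Key axis on the same line, bend 131 mm in front of the mouth, so the long arm is about 23 mm deep.

I'll move above the long arm.

```bash
python3 -m creep '[[41,-44,0,0.1],[82,-88,0,0.2],[123,-132,0,0.35],[164,-176,0,0.5],[205,-220,0,0.64]]' 60 60; python3 -c "
from h import *;obs()"
```

```text
time: 0.78
tcp_pos: [0.3498, -0.2872, 0.2529]
tcp_rot: [0.993, -0.117, -0.0, -0.0]
wrist_force: [0.3, 0.3, 0.3]
width: 0.0601
t 0.78 tcp [ 0.3498 -0.2872  0.2529] w 0.0601 F [0.3 0.3 0.3]
[[ 0.973 -0.232 -0.   ]
 [-0.232 -0.973  0.001]
 [-0.001 -0.001 -1.   ]]
q [ 0.573  0.156 -0.004  1.971 -0.     1.015 -1.236]
```

```bash
python3 -m creep '[[7,-60,0,0],[13,-120,0,0],[20,-180,0,0],[27,-240,0,0],[33,-300,0,0]]' >/dev/null; python3 -m creep '[[5,-48,0,0],[10,-95,0,0],[10,-95,0,0]]' ; python3 -c "
from h import *;obs()
c=snap('wrist','w1.png');import pickle;pickle.dump(c,open('w1.pkl','wb'))"
```

```text
time: 1.78
tcp_pos: [0.484, 0.0929, 0.2532]
tcp_rot: [0.993, -0.114, -0.0, -0.001]
wrist_force: [0.7, -0.2, -0.7]
width: 0.0599
t 1.77 tcp [0.484  0.0929 0.2532] w 0.0599 F [ 0.7 -0.2 -0.7]
[[ 0.974 -0.226  0.   ]
 [-0.226 -0.974  0.003]
 [-0.001 -0.003 -1.   ]]
q [-0.033  0.244 -0.32   1.867  0.085  1.043 -2.186]
```

View pics/w1.png

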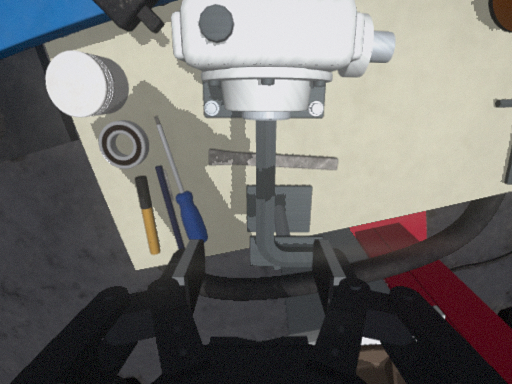

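The wrist view shows the long arm running vertically at u≈257–275 from the boss (v≈117) to the bend (~265,250), with the short arm to the right at v≈250. I'll refine the measurement from this view.

Run:
```python
from m import *
import pickle;c=pickle.load(open('w1.pkl','rb'))
print(c['eye'])
P=cloud(c);M=np.array([.5453,.0723]);u=np.array([.9736,-.2284]);l=np.array([.2284,.9736])
sel=(P[...,2]>.124)&(P[...,2]<.146)&(c['range_z']>0);sel[:100]=0;sel[270:]=0;sel[:,:240]=0;sel[:,320:]=0
for v in range(110,250,10):
    k=np.where(sel[v]&(c['img'][v].max(1)<140))[0]
    k=k[k<290]
    if len(k)>2:
        q=P[v,k];A=onz(c,k.min()-.5,v,.135)[:2];B=onz(c,k.max()+.5,v,.135)[:2]
        print(v,k.min(),k.max(),'s',((A+B)/2-M)@u*1000//.1/10,'l mid',((A+B)/2-M)@l*1000//.1/10,'w',np.linalg.norm(A-B)*1000//.1/10,'zmax',q[:,2].max().round(4))
Q=(P[...,:2]-M);S=Q@u;L=Q@l
dk=sel&(c['img'].max(2)<140)&(P[...,2]>.13)
print('front edge s',np.percentile(S[dk&(abs(L+25)<15)],[2,5,50]).round(4),' short end L',np.percentile(L[dk],[.5,1,3]).round(4))
w=(c['range_z']>0)&(c['img'].max(2)>140)&(P[...,2]>.1)&(P[...,2]<.166)&(S<.02)&(abs(L)<.06);print('boss',np.percentile(S[w],[2,10,50]).round(4),'L',L[w].min().round(4),L[w].max().round(4))
```

```text
[0.56443568 0.07269364 0.37425309]
130 256 275 s -8.2 l mid -0.5 w 16.6 zmax 0.14
140 256 275 s -16.5 l mid -0.6 w 16.8 zmax 0.1404
150 256 275 s -25.0 l mid -0.7 w 16.9 zmax 0.1401
160 256 275 s -33.6 l mid -0.8 w 17.1 zmax 0.1407
170 256 274 s -42.5 l mid -0.4 w 16.4 zmax 0.1395
180 256 274 s -51.5 l mid -0.5 w 16.6 zmax 0.1398
190 256 274 s -60.8 l mid -0.6 w 16.8 zmax 0.1401
200 256 274 s -70.2 l mid -0.6 w 17.0 zmax 0.1401
210 256 274 s -79.9 l mid -0.7 w 17.2 zmax 0.1404
220 256 273 s -89.9 l mid -0.4 w 16.5 zmax 0.1396
230 256 273 s -100.1 l mid -0.4 w 16.8 zmax 0.1402
240 256 274 s -110.6 l mid -1.0 w 17.9 zmax 0.14Traceback (most recent call last):
  File "<stdin>", line 14, in <module>
    return _quantile_unchecked(
        a, q, axis, out, overwrite_input, method, keepdims, weights)
    return _ureduce(a,
                    func=_quantile_ureduce_func,
    ...<5 lines>...
                    overwrite_input=overwrite_input,
                    method=method)
    r = func(a, **kwargs)
    result = _quantile(arr,
                       quantiles=q,
    ...<2 lines>...
                       out=out,
                       weights=wgt)
    slices_having_nans = np.isnan(arr[-1, ...])
                                  ~~~^^^^^^^^^
IndexError: index -1 is out of bounds for axis 0 with size 0
```

```bash
python3 -m creep '[[1,7,40,0],[1,7,85,0],[1,7,118,0],[1,7,118,0]]' 50; python3 -m creep '[[0,0,0,0],[0,0,0,0],[0,0,0,0],[0,0,0,0]]' 0 70
```

```text
time: 2.33
tcp_pos: [0.4809, 0.0815, 0.1332]
tcp_rot: [0.993, -0.116, -0.003, 0.001]
wrist_force: [-0.1, -0.0, 0.7]
width: 0.0498
time: 2.82
tcp_pos: [0.4821, 0.0832, 0.135]
tcp_rot: [0.993, -0.115, -0.001, -0.001]
wrist_force: [0.8, 4.6, 2.2]
width: 0.0163
```

```bash
python3 -m creep '[[0,-1,0,0],[0,-1,0,0]]'; python3 -m creep '[[-8,-1,-0.3,0],[-16,-1,-0.5,0],[-24,-1,-0.5,0],[-24,-1,-0.5,0]]'
```

```text
time: 3.08
tcp_pos: [0.4826, 0.0842, 0.1356]
tcp_rot: [0.993, -0.115, -0.001, -0.001]
wrist_force: [0.2, 2.7, -3.0]
width: 0.0159
time: 3.58
tcp_pos: [0.4585, 0.0906, 0.136]
tcp_rot: [0.993, -0.115, -0.001, -0.0]
wrist_force: [0.2, 0.3, -4.5]
width: 0.0157
```

```bash
python3 -m creep '[[-15,0,0,0],[-30,0,-5,0],[-40,0,-20,0],[-45,0,-40,0],[-45,0,-60,0]]'; python3 -m creep '[[0,0,-10,-0.17],[0,0,-10,-0.34],[0,0,-10,-0.51],[0,0,-10,-0.68],[0,0,-10,-0.85]]';  python3 -m creep '[[0,0,0,-0.17],[0,0,0,-0.34],[0,0,0,-0.51],[0,0,0,-0.68],[0,0,0,-0.72]]';python3 -c "
from h import *;obs()
import pickle
c=snap('wrist');pickle.dump(c,open('w2.pkl','wb'));a=snap('scene');pickle.dump(a,open('a2.pkl','wb'))
cv2.imwrite('pics/w2.png',cv2.resize(np.hstack([c['img'],a['img']]),(800,300)))"
```

```text
time: 4.2
tcp_pos: [0.4129, 0.1011, 0.1968]
tcp_rot: [0.993, -0.114, -0.002, -0.0]
wrist_force: [-0.4, -0.3, -4.8]
width: 0.0156
time: 4.82
tcp_pos: [0.4116, 0.1012, 0.207]
tcp_rot: [0.951, 0.309, -0.002, -0.001]
wrist_force: [-0.2, -0.1, -4.4]
width: 0.0156
time: 5.45
tcp_pos: [0.4102, 0.1013, 0.2071]
tcp_rot: [0.78, 0.626, -0.002, -0.001]
wrist_force: [0.1, 0.1, -3.7]
width: 0.0157
t 5.45 tcp [0.4102 0.1013 0.2071] w 0.0157 F [ 0.1  0.1 -3.7]
[[ 0.217  0.976 -0.006]
 [ 0.976 -0.217 -0.001]
 [-0.002 -0.005 -1.   ]]
q [ 0.148  0.219 -0.594  2.058  0.152  0.912 -0.748]
```

View pics/w2.png

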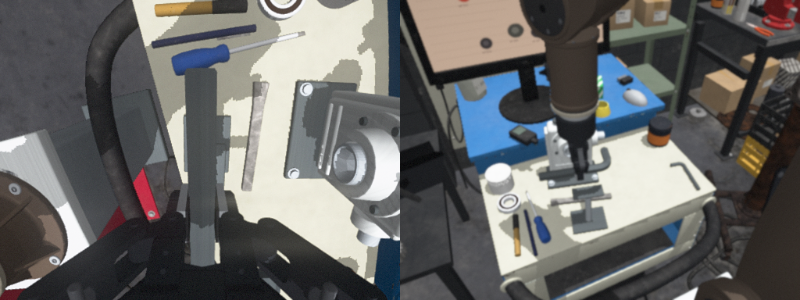

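The key is held level. In the left half its free end is at about (200,70), and the socket is at about (348,157) on the right. I'll measure the key in the hand, and the socket from the same camera.

Run:
```python
from m import *
import pickle;c=pickle.load(open('w2.pkl','rb'));o=robot.get_obs();T=R.from_quat(o['tcp_rot']).as_matrix();t=np.array(o['tcp_pos'])
P=cloud(c);Q=(P-t)@T;g=c['img'].max(2);ok=c['range_z']>0
k=ok&(abs(Q[...,1])<.02)&(abs(Q[...,2]-.0)<.03)&(Q[...,0]>.02)&(g<150)
x=Q[k];print('long end x',np.percentile(x[:,0],[97,99,99.8]).round(4))
for a in np.arange(.03,.09,.01):
    s=x[abs(x[:,0]-a)<.004]
    if len(s):
        print(a.round(3),len(s),'y',np.percentile(s[:,1],[2,98]).round(4),'ztop',np.percentile(s[:,2],2).round(4))
M=np.array([.5453,.0723]);y=np.radians(-13.2);u=np.array([np.cos(y),np.sin(y)]);l=np.array([-u[1],u[0]])
S=(P[...,:2]-M)@u;L=(P[...,:2]-M)@l
w=ok&(g>150)&(abs(L)<.045)&(S>-.01)&(S<.02)&(P[...,2]>.09)&(P[...,2]<.17)
print('boss face S',np.percentile(S[w],[5,25,50,75]).round(4))
f=w&(S>.004)&(S<.011);print(np.c_[L[f]*1000,P[f][:,2]*1000].min(0).round(1),np.c_[L[f]*1000,P[f][:,2]*1000].max(0).round(1),cv2.minEnclosingCircle(np.c_[L[f],P[f][:,2]].astype(np.float32)*1000))
p=np.polyfit(L[f],S[f],1);print('dyaw',np.degrees(-p[0]).round(2))
C=c['img'][110:310,410:512];cv2.imwrite('pics/w2c.png',cv2.resize(C,None,fx=2.9,fy=2.9,interpolation=cv2.INTER_CUBIC))
```

```text
long end x [0.0835 0.0847 0.0851]
0.03 591 y [-0.0084  0.0082] ztop -0.0049
0.04 646 y [-0.0084  0.0079] ztop -0.0048
0.05 680 y [-0.0085  0.0077] ztop -0.0048
0.06 737 y [-0.0087  0.0076] ztop -0.0049
0.07 799 y [-0.009   0.0078] ztop -0.0048
0.08 869 y [-0.0089  0.0075] ztop -0.0046
boss face S [0.0021 0.0082 0.0117 0.0158]
[-30.3 114.8] [ 32.4 166. ] ((1.033503532409668, 143.57687377929688), 31.557113647460938)
dyaw -0.71
```

View pics/w2c.png

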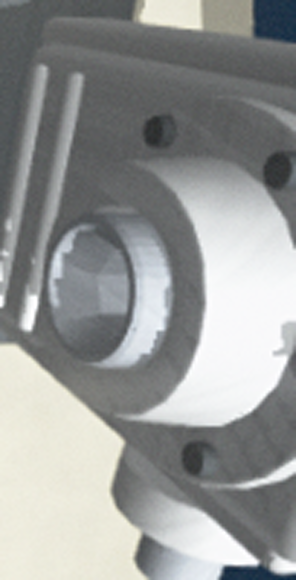

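The enlarged crop shows the plug rim as an ellipse centred at crop (91,293), which is image ≈(441,211). The hexagon has its corners top and bottom.

Run:
```python
from m import *
import pickle
M=np.array([.5453,.0723,.13]);y=np.radians(-13.2);u=np.array([np.cos(y),np.sin(y),0]);l=np.array([-u[1],u[0],0])
c=pickle.load(open('w2.pkl','rb'))
for uv in((441.4,211.0),(410+91/2.9,110+222/2.9),(410+91/2.9,110+364/2.9),(410+48/2.9,110+293/2.9),(410+134/2.9,110+293/2.9)):
    e,d=ray(c,*uv);p=e+d*((M-e)@u)/(d@u);print('L',((p-M)@l*1000).round(1),'z',(p[2]*1000).round(1))
P=cloud(c);S=(P-M)@u;L=(P-M)@l;D=np.hypot(L,P[...,2]-.13)
f=(c['range_z']>0)&(D<.022)&(S>-.008)&(S<.004);print(f.sum(),np.percentile(S[f],[2,10,50]).round(4),cv2.minEnclosingCircle(np.c_[L[f],P[f][:,2]].astype(np.float32)*1000))
b=np.load('ab.npz',allow_pickle=True)['b'].item()
o=robot.get_obs();T=R.from_quat(o['tcp_rot']).as_matrix();t=np.array(o['tcp_pos'])
bend=t+T@[-.069,.001,.005];print('bend s,l,z',((bend-M)@u*1000).round(1),((bend-M)@l*1000).round(1),(bend[2]*1000).round(1))
```

```text
L -0.3 z 135.1
L 17.1 z 128.8
L -17.5 z 141.7
L -7.8 z 117.1
L 6.1 z 150.6
788 [0.0006 0.001  0.0019] ((-0.05012348294258118, 131.20376586914062), 20.837692260742188)
bend s,l,z -136.4 -71.6 202.1
```

```bash
python3 -m creep '[[35,20,0,0.025],[70,40,0,0.025],[70,59,10,0.025],[70,59,20,0.025],[70,59,20,0.025]]'; python3 -m creep '[[0,0,25,0],[0,0,50,0],[0,0,52,0],[0,0,52,0]]'
python3 - <<'E'
from m import *
M=np.array([.5453,.0723,.13]);y=np.radians(-13.2);u=np.array([np.cos(y),np.sin(y),0]);l=np.array([-u[1],u[0],0])
o=obs();T=R.from_quat(o['tcp_rot']).as_matrix();t=np.array(o['tcp_pos'])
bend=t+T@[-.069,.001,.005];print('bend s,l,z',((bend-M)@u*1000).round(1),((bend-M)@l*1000).round(1),(bend[2]*1000).round(1))
import pickle
c=snap('wrist');pickle.dump(c,open('w3.pkl','wb'));a=snap('scene');b=snap('side');pickle.dump((a,b),open('ab3.pkl','wb'))
A=cv2.resize(a['img'][130:270,160:300],(400,400));B=cv2.resize(b['img'][90:230,190:330],(400,400))
cv2.imwrite('pics/ab3.png',np.hstack([A,B]))
# key in hand again
P=cloud(c);Q=(P-t)@T;k=(c['range_z']>0)&(abs(Q[...,1])<.02)&(abs(Q[...,2])<.03)&(Q[...,0]>.02)&(c['img'].max(2)<150);x=Q[k]
print('long end',np.percentile(x[:,0],99.5).round(4))
for q in(.03,.05,.07):
    s=x[abs(x[:,0]-q)<.005];print(q,np.percentile(s[:,1],[2,98]).round(4),np.percentile(s[:,2],2).round(4))
E
```

```text
time: 6.18
tcp_pos: [0.4816, 0.1555, 0.1854]
tcp_rot: [0.789, 0.614, -0.004, -0.002]
wrist_force: [-0.2, -0.2, -4.4]
width: 0.0161
time: 6.68
tcp_pos: [0.4811, 0.1554, 0.1343]
tcp_rot: [0.789, 0.614, -0.004, -0.002]
wrist_force: [0.5, 0.3, -3.2]
width: 0.0159
t 6.67 tcp [0.4811 0.1554 0.1343] w 0.0159 F [ 0.5  0.3 -3.2]
[[ 0.246  0.969 -0.008]
 [ 0.969 -0.246 -0.002]
 [-0.004 -0.007 -1.   ]]
q [-0.009  0.447 -0.537  1.96   0.303  0.823 -0.962]
bend s,l,z -81.7 -2.8 129.5
long end 0.0851
0.03 [-0.0081  0.0085] -0.005
0.05 [-0.0082  0.0081] -0.0049
0.07 [-0.0085  0.0082] -0.0048
```

View pics/ab3.png

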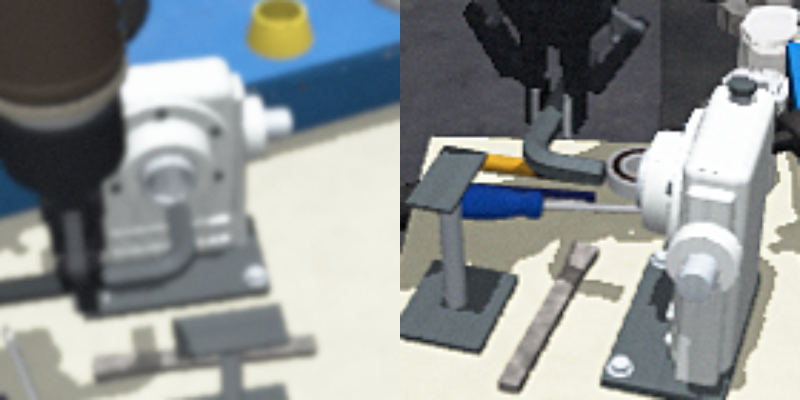

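The scene crop shows the short arm pointing at the socket, with the end at crop ~(180,210) and the socket at (168,180). The side crop shows it level, 25 mm or so short of the plug. I'll check its lateral and vertical line in the fixed cameras.

Run:
```python
from m import *
import pickle
M=np.array([.5453,.0723,.13]);y=np.radians(-13.2);u=np.array([np.cos(y),np.sin(y),0]);l=np.array([-u[1],u[0],0])
for n,c in zip('ab',pickle.load(open('ab3.pkl','rb'))):
    P=cloud(c);S=(P-M)@u;L=(P-M)@l
    k=(c['range_z']>0)&(c['img'].max(2)<150)&(P[...,2]>.122)&(P[...,2]<.145)&(S<-.01)&(S>-.10)&(L>-.02)&(L<.015)
    print(n,'end S',np.percentile(S[k],[95,98,99.5]).round(4))
    for s0 in(-.06,-.05,-.04,-.03):
        q=k&(abs(S-s0)<.005); print(s0,q.sum(),'L',np.percentile(L[q],[3,97]).round(4) if q.any() else '','ztop',np.percentile(P[q][:,2],96).round(4) if q.any() else '','ridge L',np.median(L[q&(P[...,2]>.1365)]).round(4))
```

```text
a end S [-0.0319 -0.0301 -0.0282]
-0.06 30 L [-0.0101  0.0057] ztop 0.1391 ridge L -0.0014
-0.05 34 L [-0.0094  0.0063] ztop 0.1391 ridge L -0.002
-0.04 30 L [-0.0098  0.0051] ztop 0.139 ridge L -0.0017
-0.03 18 L [-0.0103  0.0061] ztop 0.1377 ridge L -0.0026
b end S [-0.0254 -0.0248 -0.0246]
-0.06 44 L [-0.0116 -0.0006] ztop 0.1409 ridge L -0.0044
-0.05 40 L [-0.0117 -0.0027] ztop 0.1409 ridge L -0.0048
-0.04 44 L [-0.0124 -0.0013] ztop 0.1405 ridge L -0.0047
-0.03 49 L [-0.0128 -0.0017] ztop 0.1403 ridge L -0.0053
```

```bash
python3 -m creep '[[2.3,10,-0.7,-0.01],[2.5,20,-0.7,-0.01],[2.5,30,-0.7,-0.01],[2.5,34,-0.7,-0.01]]'; python3 -m creep '[[0,4,0,0],[0,8,0,0],[0,8,0,0]]'
```

```text
time: 7.32
tcp_pos: [0.5162, 0.1492, 0.1349]
tcp_rot: [0.786, 0.618, -0.003, -0.002]
wrist_force: [-0.2, 0.2, -4.3]
width: 0.0154
time: 7.7
tcp_pos: [0.5241, 0.1473, 0.1347]
tcp_rot: [0.786, 0.618, -0.003, -0.002]
wrist_force: [-0.3, 0.1, -4.8]
width: 0.0161
```

```bash
python3 -m creep '[[0,3,0,0],[0,6,0,0],[0,9,0,0],[0,9,0,0]]'
python3 - <<'E'
from m import *
M=np.array([.5453,.0723,.13]);y=np.radians(-13.2);u=np.array([np.cos(y),np.sin(y),0]);l=np.array([-u[1],u[0],0])
o=obs();T=R.from_quat(o['tcp_rot']).as_matrix();t=np.array(o['tcp_pos'])
bend=t+T@[-.069,.001,.005];print('bend s,l,z',((bend-M)@u*1000).round(1),((bend-M)@l*1000).round(1),(bend[2]*1000).round(1))
a=snap('scene');b=snap('side')
for c in(a,b):
    P=cloud(c);S=(P-M)@u;L=(P-M)@l
    k=(c['range_z']>0)&(c['img'].max(2)<150)&(P[...,2]>.122)&(P[...,2]<.145)&(S<0)&(S>-.06)&(abs(L)<.03);print(k.sum(),'min S',np.percentile(S[k],[1,3]).round(4),'L',np.percentile(L[k],[1,3]).round(4))
A=cv2.resize(a['img'][130:270,160:300],(400,400));B=cv2.resize(b['img'][90:230,190:330],(400,400))
cv2.imwrite('pics/ab4.png',np.hstack([A,B]))
E
```

```text
time: 8.2
tcp_pos: [0.5331, 0.145, 0.1347]
tcp_rot: [0.787, 0.618, -0.003, -0.002]
wrist_force: [-0.1, 0.3, -4.3]
width: 0.0156
t 8.2 tcp [0.5331 0.145  0.1347] w 0.0156 F [-0.1  0.3 -4.3]
[[ 0.237  0.971 -0.007]
 [ 0.971 -0.237 -0.001]
 [-0.003 -0.006 -1.   ]]
q [ 0.014  0.509 -0.52   1.85   0.319  0.874 -0.899]
bend s,l,z -28.1 -1.0 129.9
237 min S [-0.0394 -0.0387] L [-0.0185 -0.0164]
183 min S [-0.0351 -0.0336] L [-0.0103 -0.0098]
```

View pics/ab4.png

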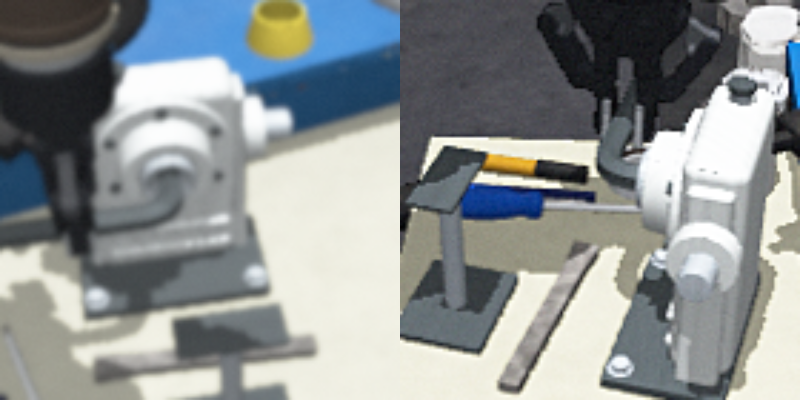

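The side crop shows the short arm seated to the bend next to the plug. All estimates put it about 27 mm deep, and there is no contact force. Now I'll let go, keep the jaws straddling the key and look at how it settles, before regripping farther out where the gripper body clears the boss.

```bash
python3 -m creep '[[0,0,0,0],[0,0,0,0],[0,0,0,0]]' 45; python3 -m creep '[[20,0,4,0],[40,0,8,0],[45,0,10,0],[45,0,10,0]]'
cat > k.py <<'E'
from m import *
M=np.array([.5453,.0723,.13]);y=np.radians(-13.2);u=np.array([np.cos(y),np.sin(y),0]);l=np.array([-u[1],u[0],0])
o=obs();t=np.array(o['tcp_pos']);print('tcp s,l',((t-M)@u).round(4),((t-M)@l).round(4))
for n in('wrist','scene','side'):
    c=snap(n);P=cloud(c);S=(P-M)@u;L=(P-M)@l
    k=(c['range_z']>0)&(c['img'].max(2)<150)&(P[...,2]>.02)&(P[...,2]<.145)&(S<-.012)&(S>-.048)&(L<.17)&(L>-.02)
    print(n)
    for a in np.arange(0,.161,.02):
        q=k&(abs(L-a)<.004)
        if q.sum()>3: print(' L',a.round(3),q.sum(),'S',np.percentile(S[q],[3,97]).round(4),'ztop',np.percentile(P[q][:,2],97).round(4))
    if n=='wrist': cv2.imwrite('pics/k.png',c['img'])
E
python3 k.py
```

```text
time: 8.68
tcp_pos: [0.5329, 0.1453, 0.1349]
tcp_rot: [0.786, 0.618, -0.003, -0.001]
wrist_force: [-0.3, -0.2, 0.4]
width: 0.045
time: 9.18
tcp_pos: [0.5433, 0.1897, 0.1243]
tcp_rot: [0.786, 0.618, -0.003, -0.002]
wrist_force: [-0.4, -0.7, 0.4]
width: 0.0448
t 9.18 tcp [0.5433 0.1897 0.1243] w 0.0448 F [-0.4 -0.7  0.4]
[[ 0.236  0.972 -0.007]
 [ 0.972 -0.236 -0.001]
 [-0.003 -0.007 -1.   ]]
q [-0.07   0.553 -0.509  1.802  0.335  0.881 -0.971]
tcp s,l -0.0288 0.1139
wrist
 L 0.06 141 S [-0.037  -0.0182] ztop 0.1204
 L 0.08 391 S [-0.0359 -0.0179] ztop 0.1196
 L 0.1 427 S [-0.0356 -0.0176] ztop 0.1181
 L 0.12 479 S [-0.0342 -0.0167] ztop 0.1165
 L 0.14 532 S [-0.0334 -0.0159] ztop 0.1149
scene
 L 0.0 46 S [-0.0329 -0.0128] ztop 0.1316
 L 0.02 38 S [-0.0397 -0.0236] ztop 0.1236
 L 0.04 38 S [-0.0394 -0.0264] ztop 0.1219
 L 0.06 39 S [-0.0389 -0.024 ] ztop 0.1202
 L 0.08 38 S [-0.038  -0.0248] ztop 0.1181
 L 0.1 32 S [-0.0378 -0.0245] ztop 0.1169
 L 0.14 36 S [-0.0365 -0.0219] ztop 0.1139
side
 L 0.0 35 S [-0.0287 -0.0133] ztop 0.1325
 L 0.02 15 S [-0.0367 -0.0218] ztop 0.125
 L 0.04 16 S [-0.0337 -0.0186] ztop 0.1237
 L 0.06 19 S [-0.036  -0.0177] ztop 0.1216
 L 0.08 17 S [-0.0341 -0.0167] ztop 0.121
 L 0.1 14 S [-0.032  -0.0169] ztop 0.1196
 L 0.12 15 S [-0.0304 -0.0176] ztop 0.1172
 L 0.14 14 S [-0.0323 -0.0168] ztop 0.1159
```

The key sagged about 14 mm at the bend when released. I need its tilt from the socket axis, because the limit is 0.3 rad.

Run:
```python
from m import *
M=np.array([.5453,.0723,.13]);y=np.radians(-13.2);u=np.array([np.cos(y),np.sin(y),0]);l=np.array([-u[1],u[0],0])
for n in('side','scene'):
    c=snap(n,n+'5.png');P=cloud(c);S=(P-M)@u;L=(P-M)@l
    k=(c['range_z']>0)&(c['img'].max(2)<150)&(P[...,2]>.09)&(P[...,2]<.15)&(L<.012)&(L>-.015)
    for s in np.arange(-.040,.009,.004):
        q=k&(abs(S-s)<.002)
        if q.sum()>1: print(n,s.round(3),q.sum(),'z',P[q][:,2].min().round(4),P[q][:,2].max().round(4),'L',L[q].min().round(4),L[q].max().round(4))
    if n=='side': cv2.imwrite('pics/s5.png',cv2.resize(c['img'][110:190,220:320],(800,600),interpolation=cv2.INTER_CUBIC))
```

```text
side -0.032 9 z 0.1137 0.1261 L 0.0011 0.0117
side -0.028 11 z 0.1156 0.1272 L -0.0018 0.0107
side -0.024 17 z 0.1148 0.1286 L -0.0053 0.0089
side -0.02 15 z 0.1161 0.1311 L -0.0052 0.0036
side -0.016 17 z 0.1161 0.1323 L -0.0074 0.0021
side -0.012 19 z 0.119 0.1334 L -0.01 0.0026
side -0.008 14 z 0.1187 0.1347 L -0.0094 -0.0003
side -0.004 19 z 0.1204 0.1353 L -0.0102 -0.0007
side -0.0 4 z 0.1225 0.1287 L -0.0089 -0.0068
scene -0.04 2 z 0.1149 0.1188 L 0.0099 0.0118
scene -0.036 12 z 0.1094 0.1213 L 0.0051 0.0119
scene -0.032 23 z 0.1095 0.1268 L -0.0017 0.0109
scene -0.028 17 z 0.1145 0.1261 L -0.0021 0.012
scene -0.024 17 z 0.1163 0.1291 L -0.0047 0.0116
scene -0.02 18 z 0.1129 0.1295 L -0.0056 0.0112
scene -0.016 13 z 0.123 0.131 L -0.006 0.0109
scene -0.012 15 z 0.1263 0.1329 L -0.0066 0.008
scene -0.008 16 z 0.1269 0.1328 L -0.007 0.0094
scene -0.004 17 z 0.1269 0.1356 L -0.0076 0.009
scene -0.0 34 z 0.1134 0.1485 L -0.0149 0.0116
scene 0.004 31 z 0.1012 0.1372 L -0.0146 0.0117
scene 0.008 33 z 0.0975 0.1382 L -0.0143 0.0118
```

View pics/s5.png

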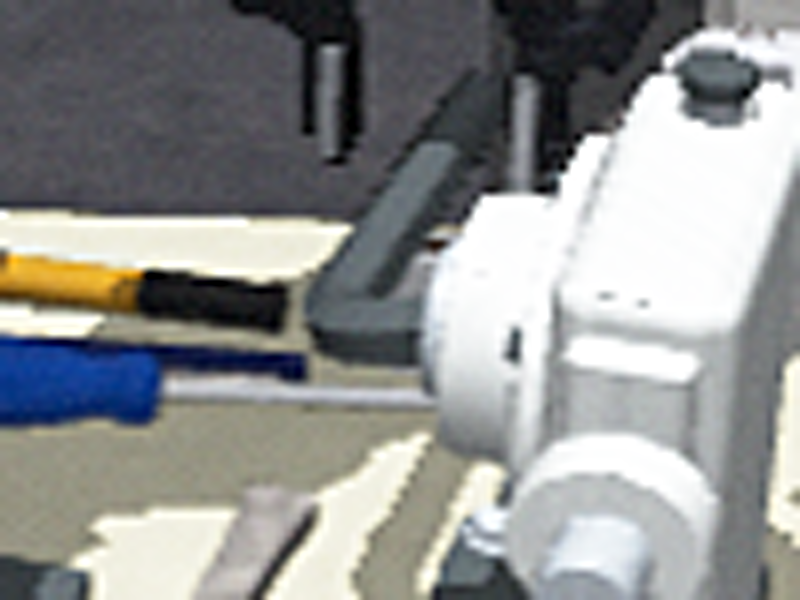

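The short arm tilts about 0.3 rad in the loose socket when unsupported, which is borderline. The jaws can level it when they grip, so I'll grip here, raise it and push it deeper.

```bash
python3 -m creep '[[0,2.5,8,0],[0,2.5,12,0],[0,2.5,12,0]]' 45; python3 -m creep '[[0,0,0,0],[0,0,0,0],[0,0,0,0]]' 0 40; python3 -m creep '[[0,0,-4,0],[0,0,-8,0],[0,0,-11,0],[0,0,-11,0]]'; python3 -m creep '[[0,2,0,0],[0,4,0,0],[0,4,0,0]]'; python3 k.py
```

```text
time: 9.8
tcp_pos: [0.5457, 0.1874, 0.1122]
tcp_rot: [0.787, 0.617, -0.004, -0.001]
wrist_force: [-0.2, 0.6, 0.1]
width: 0.0448
time: 10.18
tcp_pos: [0.5448, 0.1873, 0.1121]
tcp_rot: [0.787, 0.617, -0.004, -0.002]
wrist_force: [-3.5, 0.1, 0.6]
width: 0.0198
time: 10.68
tcp_pos: [0.5453, 0.1872, 0.1234]
tcp_rot: [0.787, 0.617, -0.004, -0.002]
wrist_force: [-3.0, 0.2, -2.1]
width: 0.0181
time: 11.05
tcp_pos: [0.5486, 0.1869, 0.1234]
tcp_rot: [0.787, 0.617, -0.004, -0.002]
wrist_force: [-5.1, 3.9, 0.4]
width: 0.0177
t 11.05 tcp [0.5486 0.1869 0.1234] w 0.0177 F [-5.1  3.9  0.4]
[[ 0.238  0.971 -0.009]
 [ 0.971 -0.238 -0.002]
 [-0.004 -0.009 -1.   ]]
q [-0.065  0.56  -0.507  1.791  0.336  0.887 -0.965]
tcp s,l -0.023 0.1124
wrist
 L 0.08 394 S [-0.0327 -0.0162] ztop 0.1288
 L 0.1 523 S [-0.0325 -0.0131] ztop 0.1393
 L 0.12 1747 S [-0.0445 -0.0125] ztop 0.1428
 L 0.14 593 S [-0.0298 -0.0134] ztop 0.1256
scene
 L 0.0 37 S [-0.0306 -0.0139] ztop 0.1345
 L 0.02 38 S [-0.0374 -0.0242] ztop 0.1313
 L 0.04 39 S [-0.0374 -0.0217] ztop 0.1299
 L 0.06 39 S [-0.0361 -0.0208] ztop 0.1294
 L 0.08 38 S [-0.0355 -0.0207] ztop 0.1275
 L 0.1 37 S [-0.0418 -0.0154] ztop 0.1404
 L 0.12 18 S [-0.0475 -0.0389] ztop 0.1287
 L 0.14 37 S [-0.0325 -0.0169] ztop 0.1246
side
 L 0.0 33 S [-0.0288 -0.0132] ztop 0.1356
 L 0.02 18 S [-0.0342 -0.018 ] ztop 0.1338
 L 0.04 19 S [-0.0317 -0.0164] ztop 0.1325
 L 0.06 18 S [-0.0283 -0.0154] ztop 0.1312
 L 0.08 20 S [-0.0312 -0.0143] ztop 0.1307
 L 0.1 79 S [-0.0405 -0.0123] ztop 0.1444
 L 0.12 16 S [-0.0344 -0.0206] ztop 0.1421
 L 0.14 5 S [-0.0292 -0.0229] ztop 0.1274
```

```bash
python3 -m creep '[[0,1,-3,0],[0,2,-5,0],[0,2,-5,0]]';  python3 -m creep '[[0,2,0,0],[0,2,0,0]]'
```

```text
time: 11.58
tcp_pos: [0.5503, 0.1869, 0.1285]
tcp_rot: [0.787, 0.617, -0.004, -0.002]
wrist_force: [-6.0, 2.3, -1.0]
width: 0.017
time: 11.82
tcp_pos: [0.5514, 0.1871, 0.1284]
tcp_rot: [0.787, 0.617, -0.005, -0.003]
wrist_force: [-7.8, 4.1, 0.8]
width: 0.017
```

```bash
python3 -m creep '[[-0.5,0,6,0],[-1,0,11,0],[-2,0,17,0],[-2,0,17,0]]';  python3 -m creep '[[-2,0,7,0],[-4,0,15,0],[-4,0,15,0]]'
```

```text
time: 12.32
tcp_pos: [0.5506, 0.1857, 0.112]
tcp_rot: [0.787, 0.617, -0.004, -0.003]
wrist_force: [-6.8, 1.2, 7.3]
width: 0.0167
time: 12.7
tcp_pos: [0.5495, 0.1823, 0.0974]
tcp_rot: [0.787, 0.617, -0.004, -0.003]
wrist_force: [-5.6, 1.7, 6.7]
width: 0.0168
```

```bash
python3 -m creep '[[-3,0,7,0],[-7,0,14,0],[-11,0,21,0],[-15,0,28,0],[-15,0,28,0]]';  python3 -m creep '[[-3,0,4,0],[-6,0,8,0],[-6,0,8,0]]'; python3 k.py
```

```text
time: 13.32
tcp_pos: [0.5454, 0.1692, 0.0699]
tcp_rot: [0.786, 0.618, -0.004, -0.004]
wrist_force: [-7.1, 4.9, 5.2]
width: 0.0172
time: 13.7
tcp_pos: [0.544, 0.1645, 0.0627]
tcp_rot: [0.786, 0.618, -0.003, -0.004]
wrist_force: [-6.9, 3.3, 7.8]
width: 0.017
t 13.7 tcp [0.544  0.1645 0.0627] w 0.017 F [-6.9  3.3  7.8]
[[ 0.236  0.972 -0.009]
 [ 0.972 -0.236  0.003]
 [ 0.001 -0.01  -1.   ]]
q [-0.051  0.624 -0.473  1.866  0.39   0.752 -0.977]
tcp s,l -0.0223 0.0895
wrist
 L 0.08 942 S [-0.0321 -0.0132] ztop 0.0895
 L 0.1 5475 S [-0.0454 -0.0131] ztop 0.1307
 L 0.12 524 S [-0.0286 -0.0128] ztop 0.0452
scene
 L 0.0 44 S [-0.0296 -0.0133] ztop 0.1373
 L 0.02 38 S [-0.0367 -0.0228] ztop 0.1244
 L 0.04 39 S [-0.0354 -0.0204] ztop 0.1076
 L 0.06 39 S [-0.0354 -0.0181] ztop 0.0925
 L 0.08 56 S [-0.0469 -0.0294] ztop 0.1411
 L 0.1 49 S [-0.0456 -0.0307] ztop 0.1432
 L 0.12 25 S [-0.0305 -0.0153] ztop 0.0442
side
 L 0.0 34 S [-0.0281 -0.0135] ztop 0.1373
 L 0.06 4 S [-0.0209 -0.0167] ztop 0.075
 L 0.08 166 S [-0.0474 -0.0158] ztop 0.1434
 L 0.1 6 S [-0.0315 -0.0296] ztop 0.1025
```

The key is at about 38.6°, so after 4–10° of play the plug has turned roughly 29–35°. I'll release and check the tilt.

```bash
python3 -m creep '[[0,0,0,0],[0,0,0,0],[0,0,0,0]]' 45; python3 -m creep '[[0,0,-25,0],[0,0,-70,0],[0,0,-130,0],[0,0,-190,0],[0,0,-190,0]]'
cat > f.py <<'E'
from m import *
import sys
M=np.array([.5453,.0723,.13]);y=np.radians(-13.2);u=np.array([np.cos(y),np.sin(y),0]);l=np.array([-u[1],u[0],0])
obs();im=[]
for n in('side','scene','wrist'):
    c=snap(n);im.append(c['img']);P=cloud(c);S=(P-M)@u;L=(P-M)@l;dk=(c['range_z']>0)&(c['img'].max(2)<150)
    k=dk&(P[...,2]>.09)&(P[...,2]<.15)&(L<.012)&(L>-.015)
    for s in np.arange(-.040,.003,.004):
        q=k&(abs(S-s)<.002)
        if q.sum()>1: print(n,s.round(3),q.sum(),'z',P[q][:,2].min().round(4),P[q][:,2].max().round(4),'L',L[q].min().round(4),L[q].max().round(4))
    k=dk&(P[...,2]>.03)&(P[...,2]<.145)&(S<-.01)&(S>-.06)
    for a in(.02,.04,.06,.08,.1):
        q=k&(abs(L-a)<.003)
        if q.sum()>3: print('   L',a,'S',np.percentile(S[q],[3,97]).round(4),'ztop',P[q][:,2].max().round(4))
cv2.imwrite('pics/%s.png'%sys.argv[1],np.hstack([cv2.resize(im[0][100:190,220:320],(400,360)),cv2.resize(im[1][140:270,150:290],(400,360))]))
E
python3 f.py f1
```

```text
time: 14.22
tcp_pos: [0.5446, 0.1642, 0.0629]
tcp_rot: [0.786, 0.618, -0.002, -0.004]
wrist_force: [0.3, 0.4, -0.9]
width: 0.045
time: 14.85
tcp_pos: [0.5487, 0.1648, 0.258]
tcp_rot: [0.786, 0.618, 0.002, -0.002]
wrist_force: [0.9, -0.5, -0.3]
width: 0.0449
t 14.85 tcp [0.5487 0.1648 0.258 ] w 0.0449 F [ 0.9 -0.5 -0.3]
[[ 0.237  0.972  0.   ]
 [ 0.972 -0.237  0.006]
 [ 0.006 -0.001 -1.   ]]
q [ 0.029  0.408 -0.569  1.662  0.232  1.137 -0.839]
side -0.032 2 z 0.1245 0.1272 L 0.0078 0.0082
side -0.028 7 z 0.1123 0.1298 L 0.001 0.0093
side -0.024 15 z 0.118 0.1338 L -0.0031 0.0116
side -0.02 18 z 0.1166 0.136 L -0.0063 0.007
side -0.016 18 z 0.1197 0.1374 L -0.007 0.0074
side -0.012 19 z 0.1222 0.1388 L -0.0089 0.0054
side -0.008 21 z 0.1241 0.14 L -0.0102 0.0077
side -0.004 19 z 0.1215 0.1403 L -0.0113 0.0025
side -0.0 3 z 0.1269 0.1344 L -0.0126 -0.0085
scene -0.036 4 z 0.1109 0.1198 L 0.0093 0.0116
scene -0.032 22 z 0.1124 0.1313 L 0.0025 0.0114
scene -0.028 20 z 0.1202 0.1328 L -0.0023 0.0101
scene -0.024 22 z 0.1243 0.1348 L -0.0048 0.0117
scene -0.02 19 z 0.1266 0.1368 L -0.0054 0
[... 391 characters left out ...]
0341 -0.0193] ztop 0.0795
   L 0.1 S [-0.0324 -0.0188] ztop 0.0636
wrist -0.032 5 z 0.1244 0.1262 L 0.009 0.0116
wrist -0.028 26 z 0.1254 0.1301 L 0.0046 0.0116
wrist -0.024 39 z 0.1284 0.134 L 0.0027 0.0118
wrist -0.02 54 z 0.1286 0.1356 L -0.0009 0.012
wrist -0.016 70 z 0.1251 0.1365 L -0.0023 0.0119
wrist -0.012 75 z 0.1249 0.1381 L -0.0031 0.0118
wrist -0.008 70 z 0.1265 0.1387 L -0.004 0.0094
wrist -0.004 68 z 0.1275 0.1387 L -0.0032 0.009
wrist -0.0 80 z 0.1132 0.143 L -0.0138 0.011
   L 0.02 S [-0.0327 -0.0172] ztop 0.1271
   L 0.04 S [-0.0319 -0.016 ] ztop 0.1119
   L 0.06 S [-0.031  -0.0147] ztop 0.0959
   L 0.08 S [-0.0301 -0.0133] ztop 0.08
   L 0.1 S [-0.0291 -0.0131] ztop 0.0641
```

View pics/f1.png

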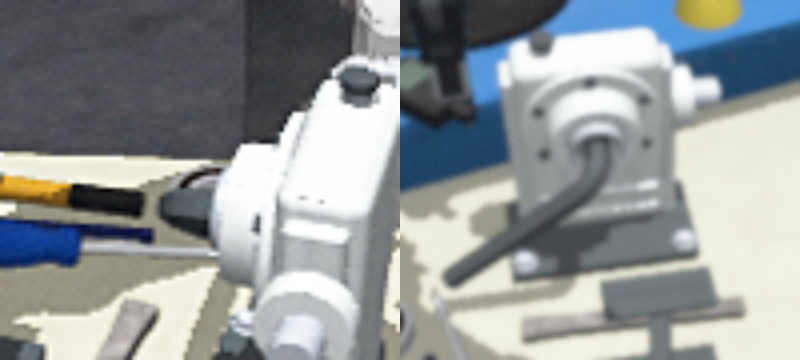

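```bash
python3 -c "
from h import *
obs();print(robot.close_job())"
```

```text
t 15.0 tcp [0.5459 0.1631 0.2521] w 0.045 F [-0.2  0.4 -0.2]
[[ 0.237  0.972 -0.009]
 [ 0.972 -0.237  0.002]
 [-0.    -0.01  -1.   ]]
q [ 0.028  0.414 -0.566  1.67   0.233  1.135 -0.839]
the job is handed in; nothing more can be done
None
```

The job is handed in at about 15 s: the plug is loosened and the key hangs in it by its short arm. I pulled the key out and swung it 90°. I then seated the short arm about 27 mm deep, regripped farther out on the long arm, pushed it to the bottom of the socket, and pressed the arm down.

- **Turn:** the long arm ended 38° below level. Allowing 4–10° of play, the plug itself should have turned roughly 28–34°. I worked this out from the images and did not read the joint.
- **Resting key:** the short arm is about 29–32 mm deep by the cameras, so at the 30 mm bottom of the socket. The robot is clear above it, with no wrist force.
- **Tilt:** the limit is 0.3 rad. The three cameras disagree on the key's tilt from the socket axis: scene 0.13, wrist 0.18, side 0.24 rad.
- **What went wrong on the way:** when first released at about 27 mm deep, the key sagged to about 0.3 rad. I then gripped it level again and pushed it deeper before turning.

I did not check the key's speed after release; its stillness over the judged second is assumed.

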